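# Shut and lock the coffee bean bin with its flat key

## Task

Lock up the steel coffee bean bin: slide its lid up against the seal, take the flat-bladed key from its wooden stand, set the blade fully down in the slot of the cam lock and turn it clockwise (seen from above) as far as it goes, so that the claw draws the lid tight. Then hang the key back in its stand and let go, leaving the lid locked and the things around it where they stand.

Things in the scene. Friction and masses are not known exactly. Their poses are not given: they have to be found in the camera images.
- bin: The fixed steel bean bin, 144 mm (x) by 250 mm (y), side walls 88 mm high; origin under its centre. The cam lock's axis is at x = 0, y = +75 mm; the lid closes towards +y and slides out beyond the -y end; shut, its handle is at y = -60 mm. Fixed, z up.
- lid_handle (a point): Middle of the bar of the handle on the bin's sliding lid, 120 mm above the counter. The bar is 80 mm long (this frame's x), 14 mm wide (y), 16 mm tall, on two posts 12 mm square at x = -32 and +32 mm; its underside is 26 mm above the lid's top. The lid closes along this frame's +y. z up.
- lid (a joint): How far the lid is open, m: 0 drawn fully tight, up to 0.10. It slides with about 1.2 N of friction and stays where it is left, but from 0.006 down the rubber seal pushes back (2 N there, 8 N at 0), so an unlocked lid springs back to about 0.006. The lock's claw catches the lid's pin only when the lid is within 0.010.
- cam_slot (a point): Centre of the floor of the slot in the steel cam lock, 104 mm above the counter, on the lock's vertical turning axis. The slot runs along this frame's x, which turns with the lock: 50 mm long, open at both ends, 10 mm wide, 15 mm deep, lips rounded. The lock is 68 mm across; its claw reaches 69 mm from the axis, 90 to 97 mm above the counter. z up.
- cam (a joint): Angle of the cam lock, rad: 0 open (slot across the lid's sliding direction), growing clockwise from above to the stop at 1.571, locked (slot in line with it). Starts at 0 to 0.2. From about 0.45 the claw draws the shut lid tight. Takes up to 0.3 N m; stays where left. The 5 mm blade has 0.12 rad of play in the slot: turn it that much farther.
- key: The key, 101 mm tall, 0.14 kg, upright in its stand. Origin: middle of the blade's lower edge; z up. Steel blade 40 mm wide (x), 5 mm thick (y), z = 0 to 45 mm; collar plate 52 (x) x 34 (y) mm, z = 45 to 51 mm; dark wooden handle 60 mm wide (x), 16 mm thick (y), z = 51 to 101 mm. A half turn about z makes no difference.
- key_grip (a point): Point on the key's axis to grip, in the handle, 80 mm above the blade's lower edge (21 mm below the top); pinch across its 16 mm thickness, y. Same axes as the key.
- stand_rest (a point): Where the key's origin belongs when hung up, 15 mm above the counter. The stand is fixed: wooden foot 90 x 80 x 10 mm, two upright plates 74 mm long (this frame's x), 11 mm thick, 16 mm apart, tops 60 mm above the counter; the blade hangs between them (its width along x), the collar rests on their tops. z up.
- kettle: White gooseneck kettle, 155 mm tall, base 144 mm across, spout reaching 160 mm along x, handle 115 mm along -x; origin under its centre. Not to be disturbed.
- tin: Lidded aluminium tin with a sprung hinged lid, 96 mm across, 110 mm tall; origin under its centre. Not to be disturbed.
- jug: Steel milk jug, 84 mm across, 100 mm tall, handle reaching 75 mm along y; origin under its centre. Not to be disturbed.
- tamper: Steel coffee tamper, 58 mm across, 87 mm tall; origin under its centre. Not to be disturbed.
- cup: White ceramic cup, 80 mm across, 65 mm tall; origin under its centre. Not to be disturbed.
- jar: Amber glass jar with steel cap, 68 mm across, 110 mm tall; origin under its centre. Not to be disturbed.
Not all that is in view belongs to the job. Of the things that look like the key, the largest one is meant.

How it is judged:
On the way, in this order (a step that is already met when the one before it is completed fails the run):
1. the lid is slid up to the seal (open no more than 10 mm) with the lock still open (value of joint lid below 0.01 m and value of joint cam below 0.4 rad), for 0.2 s.
2. the key's blade is down in the slot of the still open lock (horizontal distance between key and cam_slot below 0.012 m and z of key in the frame of cam_slot below 0.006 m and angle between the x axis of key and the x axis of cam_slot, either way round below 0.25 rad and value of joint cam below 0.4 rad and value of joint lid below 0.012 m), for 0.1 s.
3. the lock is turned to its stop with the blade still in the slot, and the lid is drawn tight (value of joint cam above 1.48 rad and value of joint lid below 0.003 m and horizontal distance between key and cam_slot below 0.014 m and z of key in the frame of cam_slot below 0.009 m), for 0.1 s.
At the end, for the whole second after the job is handed in: The lock is turned to within 0.12 rad of its stop, the lid is within 3 mm of fully tight, and the key hangs released, still and upright (within 0.1 rad) in its stand, its collar on the plates: within 18 mm sideways and 4 mm in height of its resting place (value of joint cam above 1.45 rad and value of joint lid below 0.003 m and horizontal distance between key and stand_rest below 0.018 m and z of key in the frame of stand_rest between -0.004 and 0.004 m and angle between key's own z axis and vertical below 0.1 rad and linear speed of key below 0.03 m/s); the robot touches nothing.
It fails at once if a bystander (kettle, tin, jug, tamper, cup or jar) is shifted more than 30 mm (distance of any of kettle, tin, jug, tamper, cup, jar from where it was at the start of the episode above 0.03 m).
It also fails if it takes over 58 s, if anything falls off the work surface, if the arm or the gripper's body presses on something with over 40 N, if the wrist force passes 120 N, or if a joint passes its speed limit or range.

## Robot

A 6-joint arm with a two-finger parallel gripper is mounted at the origin on the work surface. World frame = base frame: x ahead of the robot, y to its left, z up, the work surface at z = 0. Lengths are in m, angles in rad, forces in N, time in s.
With the tool pointing down it reaches from about 0.425 to 0.95 m from the base axis. Payload 3.5 kg.
Tool frame: the origin (TCP) lies on the centre line of the jaws, within the pads' length; the fingertips stand 14 mm ahead of it and the grasp point (between the pads) lies 5 mm behind it (ctrl.tip_reach is the distance from the TCP to the fingertips, in m); z points along the fingers, y is the line along which they close (so a half turn about z gives the same grasp; the last joint's range is limited). The gripper opens to 85 mm and grips with 20 to 120 N. Pads are 22 mm wide; open, the fingers measure 114 mm over their backs; the gripper's body (76 mm by 85 mm) begins 54 mm behind the grasp point. The pads swing forward as they close: fully open they stand 13 mm farther back than shut.
Start: joints at [0.95, 0.286, 1.577, -0, 1.279, -0.15], TCP at [0.306, 0.602, 0.245] pointing down, gripper open.
Joint ranges: [-2.77, 2.77], [-0.9, 2.22], [0.21, 2.48], [-1.53, 4.67], [0.24, 2.81], [-2.84, 2.84]. Speed limits (rad/s): [2.79, 2.79, 3.14, 3.14, 3.14, 3.14].

## Interface

Orientations are given as a unit quaternion [x, y, z, w].
In Python, from plant import get_state, imaging, workorder, ctrl gives the robot as it stands. The module is installed in compiled form; this text tells all that it offers.
- The arm moves only by the shell command python3 -m jog 'ROWS' [FORCE]. ROWS is JSON, a list of rows, each a list of 7 numbers: the closure, from 0 (fully open) to 1 (shut), then the shift along the tool's x, y, z in mm, then the turn, a rotation vector about the tool's x, y, z in rad. In form: [[gripper, tx, ty, tz, ax, ay, az], ...]. A call has 1 to 12 rows; each row is the pose to reach, as a shift and turn from the pose commanded when the call began, along the tool's axes at that moment; what a row does not reach only later rows make up. A row lasts 1/10 s, in which the tool goes at most 50 mm and 8.59 degrees, less where a joint would pass 70% of its speed; a pose out of reach is approached as far as the arm can. A call with a gripper value outside its range is refused whole. The fingers move at their own pace and stop on an object; FORCE is the grip in N (left out, the last holds). Time passes only in rows, so rows that repeat a pose let the fingers close. It gives the time, the measured TCP pose, the force, the opening and the grip force at its end, in the units of the state.
- get_state(): the state, without advancing time (a new reading comes with each control period).
- imaging.read_camera(name): name is "side" or "top" or "wrist"; returns a dict with "image" (384x512x3 uint8, blue, green, red), "fx", "fy", "cx", "cy" (pixels), "R" (3x3) and "t" (3): a world point X has camera coordinates R X + t; the wrist camera has in their place "tool_from_camera" (4x4, takes a point from camera to tool coordinates, whose origin is the TCP and whose axes are the flange's). Camera axes: x right, y down, z forward; pixel columns grow to the right and rows downward; lengths in m; the calibration is good to about 2 mm. A picture is of the moment at which its call begins: read the wrist's pose just before it. There is no depth.
- workorder.sign_off(): hands the job in; it is judged then, once.
The state is a dict: "time": time; "qpos": joint angles; "dq": joint speeds; "joint_efforts": joint torques, N m; "eef_pos": TCP position; "tcp_rot": TCP orientation; "contact_force": force on the tool from outside, world axes, zero at the start; "wrist_torque": the same for the moment, N m; "opening": opening from 0.0 (shut) to 1.0 (fully open); "finger_force": force on a finger pad.
Only numpy, scipy, OpenCV 4.12 (cv2) and the standard library are available. Lean on these libraries where they do the work, as an engineer would, in place of code of your own. Each camera call takes 0.05 s, during which the arm holds its last target. There are 200 camera calls.

## Working session

There is one attempt and no reset: what is moved stays moved. The work goes in short steps, Python scripts to look and compute and a shell command to move; the robot and the scene stay as the last step left them, time stands still between calls to the robot, and variables do not carry over. Pictures are saved under pics/ and viewed, at most 10 in all, crops included, and the job is handed in when it is done.

```bash
mkdir -p pics; cat > h.py <<'E'
import numpy as np, cv2, json
from plant import get_state, imaging, workorder, ctrl
from scipy.spatial.transform import Rotation as Rn
def shot(n,fn=None):
    s=get_state(); c=imaging.read_camera(n)
    if n=="wrist":
        T=np.eye(4);T[:3,:3]=Rn.from_quat(s["tcp_rot"]).as_matrix();T[:3,3]=s["eef_pos"]
        W=T@np.array(c["tool_from_camera"]); R=W[:3,:3].T; c["R"]=R; c["t"]=-R@W[:3,3]
    c["R"]=np.array(c["R"]);c["t"]=np.array(c["t"]).ravel()
    if fn: cv2.imwrite("pics/"+fn,c["image"])
    return c
def ray(c,u,v):
    d=c["R"].T@np.array([(u-c["cx"])/c["fx"],(v-c["cy"])/c["fy"],1]); return -c["R"].T@c["t"],d/np.linalg.norm(d)
def onz(c,u,v,z):
    o,d=ray(c,u,v); return o+d*(z-o[2])/d[2]
def proj(c,X):
    p=c["R"]@np.array(X)+c["t"]; return np.array([c["fx"]*p[0]/p[2]+c["cx"],c["fy"]*p[1]/p[2]+c["cy"]])
def st():
    s=get_state(); R=Rn.from_quat(s["tcp_rot"]).as_matrix()
    print("t",round(s["time"],2),"p",np.round(s["eef_pos"],4),"x",np.round(R[:,0],3),"y",np.round(R[:,1],3),"z",np.round(R[:,2],3),"q",np.round(s["qpos"],2),"F",np.round(s["contact_force"],1),"op",round(float(s["opening"]),3))
E
python3 - <<'E'
from h import *
st(); print(ctrl.tip_reach)
for n in("top","side","wrist"):
    c=shot(n,n+"0.png"); print(n,c["fx"],-c["R"].T@c["t"],c["R"].round(2).tolist())
a=[cv2.imread(f"pics/{n}0.png") for n in("top","side")]
cv2.imwrite("pics/top_b.png",cv2.resize(a[0],(800,600)));cv2.imwrite("pics/side_b.png",cv2.resize(a[1],(800,600)))
E
```

```text
t 0.0 p [0.3058 0.6011 0.2439] x [-0.891  0.454  0.   ] y [ 0.454  0.891 -0.002] z [-0.001 -0.002 -1.   ] q [ 0.95  0.29  1.58  0.    1.28 -0.15] F [ 0.3  0.5 -0.8] op 1.007
0.014
top 456.51230759696267 [ 0.36009172 -0.03108961  1.33126239] [[0.02, -1.0, 0.0], [-0.99, -0.02, -0.12], [0.12, -0.0, -0.99]]
side 460.4605155738247 [ 0.2595964  -0.77361053  1.00475078] [[0.94, -0.34, 0.01], [-0.25, -0.71, -0.66], [0.23, 0.62, -0.75]]
wrist 330.1938692931436 [0.2308588  0.63825729 0.37265347] [[0.45, 0.89, -0.0], [0.84, -0.43, 0.33], [0.29, -0.15, -0.95]]
```

View pics/top_b.png

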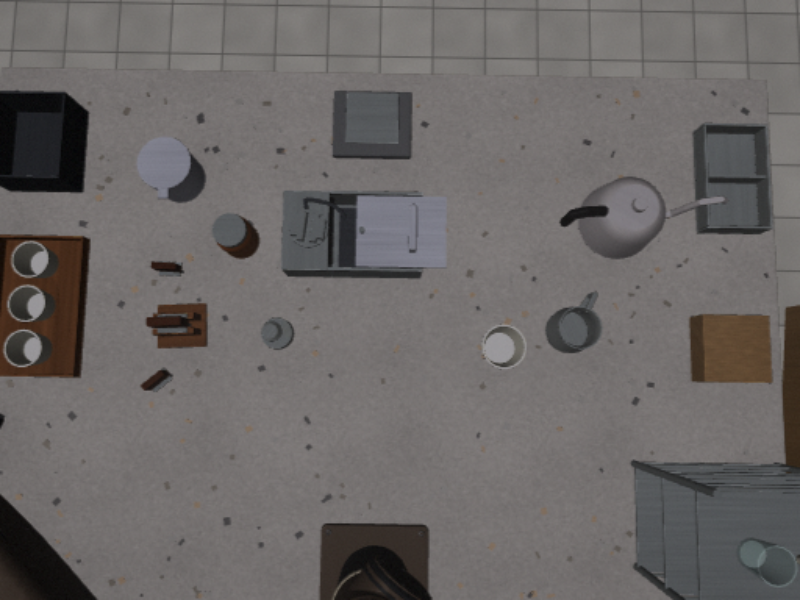

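View pics/side_b.png

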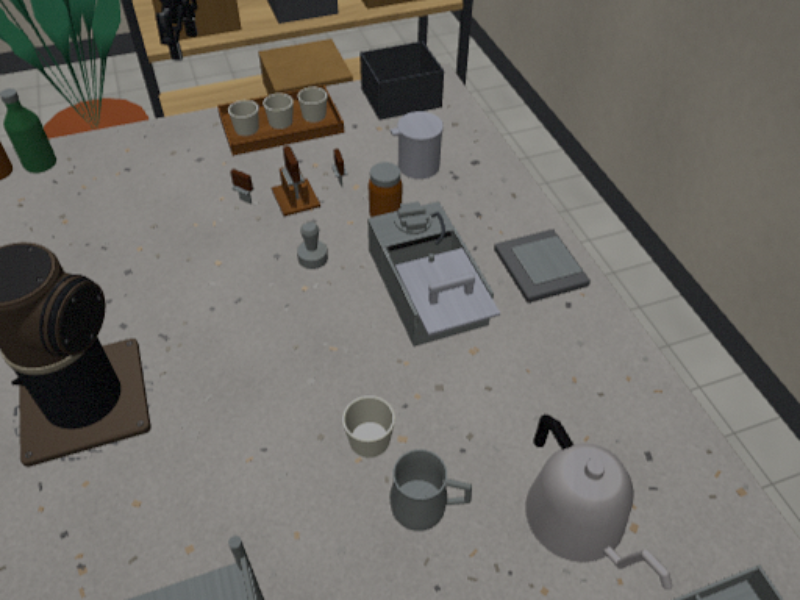

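The pictures show the bin with its lid pulled out to the right: handle bar at (412,228) and lock at (308,228) in the enlarged top view. The key stands in its stand near (168,322), with two smaller decoys at (166,267) and (157,380). I'll turn these into world positions.

```bash
python3 - <<'E'
from h import *
c=shot("top");k=.64
def P(u,v,z): return onz(c,u*k,v*k,z).round(3)
print("bar top ends",P(414,205,.128),P(414,250,.128))
print("lock",P(308,228,.119))
print("rim corners",P(283,191,.088),P(283,272,.088),P(330,192,.088),P(421,275,.088))
print("key top ends",P(147,322,.101+.015),P(190,322,.116)," foot corners",P(158,305,.01),P(207,304,.01),P(208,347,.01),P(158,348,.01))
print("tamper",P(277,333,.04),"jar",P(230,228,.11),"cup",P(502,345,.03),"decoys",P(166,266,.06),P(156,379,.06))
E
```

```text
bar top ends [ 0.653 -0.062  0.128] [ 0.574 -0.063  0.128]
lock [0.612 0.121 0.119]
rim corners [0.685 0.171 0.088] [0.539 0.166 0.088] [0.684 0.087 0.088] [ 0.537 -0.077  0.088]
key top ends [0.445 0.391 0.116] [0.446 0.317 0.116]  foot corners [0.484 0.409 0.01 ] [0.487 0.318 0.01 ] [0.408 0.312 0.01 ] [0.405 0.404 0.01 ]
tamper [0.434 0.181 0.04 ] jar [0.611 0.258 0.11 ] cup [ 0.419 -0.228  0.03 ] decoys [0.55  0.382 0.06 ] [0.348 0.388 0.06 ]
```

```bash
python3 -m jog '[[1,-526,-406,0,0,0,-0.47],[1,-526,-406,0,0,0,-0.47],[1,-526,-406,0,0,0,-0.47],[1,-526,-406,0,0,0,-0.47],[1,-526,-406,0,0,0,-0.47],[1,-526,-406,0,0,0,-0.47],[1,-526,-406,0,0,0,-0.47],[1,-526,-406,0,0,0,-0.47],[1,-526,-406,0,0,0,-0.47],[1,-526,-406,0,0,0,-0.47],[1,-526,-406,0,0,0,-0.47],[1,-526,-406,0,0,0,-0.47]]' 40
python3 - <<'E'
from h import *
st()
E
```

```text
time: 1.4
eef_pos: [0.5624, 0.0599, 0.2454]
tcp_rot: [0.001, 1.0, 0.0, 0.0]
contact_force: [1.0, 0.5, 0.5]
opening: -0.003
finger_force: 0.0
t 1.4 p [0.5624 0.0599 0.2454] x [-1.     0.001 -0.   ] y [0.001 1.    0.   ] z [ 0.  0. -1.] q [-0.07  0.05  1.85  0.    1.25 -1.64] F [1.  0.5 0.5] op -0.003
```

```bash
python3 -m jog '[[1,0,0,0,0,0,0],[1,0,0,0,0,0,0]]' | head -2
python3 - <<'E'
from h import *
st(); c=shot("wrist","w1.png"); cv2.imwrite("pics/w1b.png",cv2.resize(c["image"],(800,600)))
np.save("w1.npy",{k:c[k] for k in("R","t","fx","fy","cx","cy")},allow_pickle=True)
E
```

```text
time: 1.6
eef_pos: [0.562, 0.061, 0.2449]
t 1.6 p [0.562  0.061  0.2449] x [-1.     0.003  0.001] y [0.003 1.    0.001] z [-0.001  0.001 -1.   ] q [-0.07  0.05  1.85  0.    1.25 -1.64] F [-0.4  1.1  0.1] op -0.003
```

View pics/w1b.png

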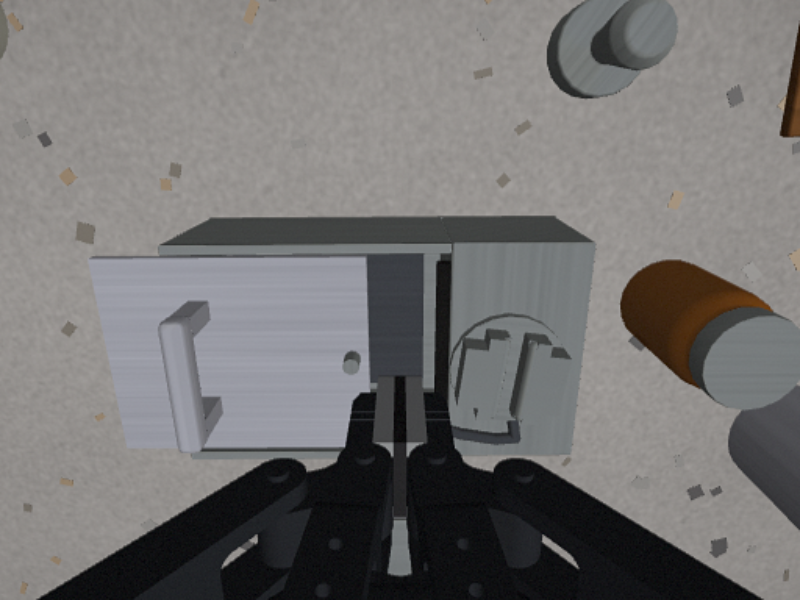

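Looking down at the bin: handle bar from (174,322) to (191,448), lock disc centred near (510,375), with the slot running from about (520,338) to (503,418). I'll get positions from these.

```bash
python3 - <<'E'
from h import *
c=np.load("w1.npy",allow_pickle=True).item();k=.64
def P(u,v,z): return onz(c,u*k,v*k,z).round(4)
print("bar",P(174,322,.128),P(191,448,.128))
print("slot top",P(520,338,.119),P(503,418,.119))
print("lidcorn",P(92,257,.086),P(126,447,.086),P(366,257,.086),"bin",P(594,242,.092),P(570,455,.092),P(452,242,.092))
im=cv2.imread("pics/w1.png"); cv2.imwrite("pics/lock.png",cv2.resize(im[195:290,280:375],(760,760),interpolation=cv2.INTER_CUBIC)[:600])
E
```

```text
bar [ 0.5757 -0.0557  0.128 ] [ 0.6515 -0.0572  0.128 ]
slot top [0.5891 0.1244 0.119 ] [0.6385 0.1183 0.119 ]
lidcorn [ 0.5521 -0.1167  0.086 ] [ 0.6803 -0.1197  0.086 ] [0.5527 0.0406 0.086 ] bin [0.543  0.1682 0.092 ] [0.6832 0.1694 0.092 ] [0.5427 0.0891 0.092 ]
```

View pics/lock.png

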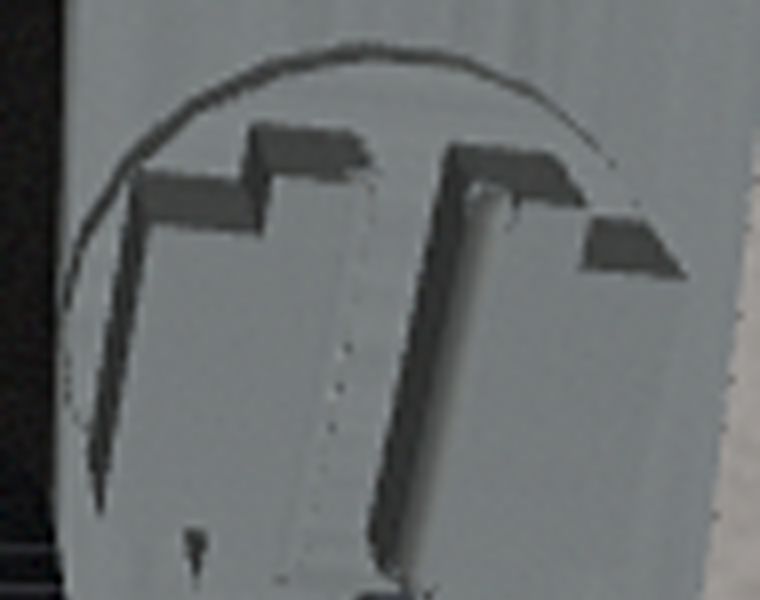

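Zoomed (8×) view of the lock: the slot floor's right edge runs (450,150)→(372,540) and the left lip edge (370,175)→(290,585).

```bash
python3 - <<'E'
from h import *
c=np.load("w1.npy",allow_pickle=True).item()
def P(u,v,z): return onz(c,280+u/8,195+v/8,z)
a,b=P(450,150,.104),P(372,540,.104); print("floor R",a.round(4),b.round(4),np.degrees(np.arctan2((b-a)[1],(b-a)[0])))
a2,b2=P(368,175,.119),P(290,585,.119); print("lip L",a2.round(4),b2.round(4),np.degrees(np.arctan2((b2-a2)[1],(b2-a2)[0])))
d=(b-a)/np.linalg.norm(b-a); n=np.array([-d[1],d[0],0]); print("center est", (a+25*d*1e-3-5e-3*n).round(4))
for z in(.097,.104): print("disc top",P(380,48,z).round(4),P(62,300,z).round(4))
E
```

```text
floor R [0.5932 0.131  0.104 ] [0.6426 0.1257 0.104 ] -6.207190142446732
lip L [0.5896 0.1187 0.119 ] [0.6391 0.1133 0.119 ] -6.2351931633273185
center est [0.6176 0.1234 0.104 ]
disc top [0.5838 0.1241 0.097 ] [0.6149 0.0894 0.097 ]
disc top [0.5811 0.1225 0.104 ] [0.6115 0.0886 0.104 ]
```

```bash
python3 -m jog '[[1,-51,-171,0,0,0,0],[1,-51,-171,0,0,0,0],[1,-51,-171,0,0,0,0],[1,-51,-171,0,0,0,0],[1,-51,-171,40,0,0,0],[1,-51,-171,85,0,0,0],[1,-51,-171,130,0,0,0],[1,-51,-171,130,0,0,0],[1,-51,-151,130,0,0,0],[1,-51,-141,130,0,0,0],[1,-51,-131,130,0,0,0],[1,-51,-131,130,0,0,0]]' 40
```

```text
time: 2.85
eef_pos: [0.6137, -0.0675, 0.1172]
tcp_rot: [-0.001, 1.0, -0.0, 0.001]
contact_force: [-0.1, -0.8, -0.9]
opening: 0.002
finger_force: 0.0
```

```bash
python3 -m jog '[[1,0,8,0,0,0,0],[1,0,16,0,0,0,0],[1,0,24,0,0,0,0],[1,0,30,0,0,0,0],[1,0,33,0,0,0,0],[1,0,33,0,0,0,0]]'
```

```text
time: 3.45
eef_pos: [0.6131, -0.0362, 0.1156]
tcp_rot: [0.0, 1.0, -0.0, 0.0]
contact_force: [0.7, -3.1, 1.6]
opening: -0.001
finger_force: 1.4
```

```bash
python3 -m jog '[[1,0,2,0,0,0,0],[1,0,4,0,0,0,0],[1,0,4,0,0,0,0]]'; python3 -m jog '[[1,0,2,0,0,0,0],[1,0,3,0,0,0,0],[1,0,3,0,0,0,0]]'
```

```text
time: 3.75
eef_pos: [0.6131, -0.0335, 0.1156]
tcp_rot: [0.0, 1.0, -0.001, 0.0]
contact_force: [-0.1, -5.2, 1.3]
opening: 0.004
finger_force: 2.9
time: 4.05
eef_pos: [0.6131, -0.032, 0.1157]
tcp_rot: [0.0, 1.0, -0.003, 0.0]
contact_force: [-0.8, -10.0, 1.0]
opening: -0.001
finger_force: 4.9
```

```bash
python3 -m jog '[[1,0,-15,0,0,0,0],[1,0,-25,-10,0,0,0],[1,0,-25,-60,0,0,0],[1,0,-25,-110,0,0,0],[1,20,10,-140,0,0,0.15],[0.4,40,55,-140,0,0,0.3],[0.4,60,100,-140,0,0,0.45],[0.4,80,145,-140,0,0,0.6],[0.4,100,190,-140,0,0,0.75],[0.4,120,235,-140,0,0,0.9],[0.4,135,280,-140,0,0,1.05],[0.4,150,325,-140,0,0,1.2]]'|head -3; python3 - <<'E'
from h import *
st()
c=shot("top","top2.png"); 
E
```

```text
time: 5.25
eef_pos: [0.4669, 0.2832, 0.2557]
tcp_rot: [0.538, 0.843, 0.0, -0.001]
t 5.25 p [0.4669 0.2832 0.2557] x [-0.42   0.907  0.002] y [ 0.907  0.42  -0.   ] z [-0.001  0.001 -1.   ] q [ 0.36 -0.01  1.88  0.    1.27 -0.08] F [ 0.6 -0.1 -0.7] op 0.599
```

```bash
python3 -m jog '[[0.4,48,10,0,0,0,0.15],[0.4,96,19,0,0,0,0.3],[0.4,96,19,0,0,0,0.37],[0.4,96,19,0,0,0,0.37],[0.4,96,19,0,0,0,0.37]]'|head -3; python3 - <<'E'
from h import *
st(); c=shot("wrist","w2.png"); cv2.imwrite("pics/w2b.png",cv2.resize(c["image"],(800,600)))
np.save("w2.npy",{k:c[k] for k in("R","t","fx","fy","cx","cy")},allow_pickle=True)
E
```

```text
time: 5.8
eef_pos: [0.4445, 0.3762, 0.2552]
tcp_rot: [0.681, 0.732, -0.0, -0.0]
t 5.8 p [0.4445 0.3762 0.2552] x [-0.072  0.997 -0.   ] y [ 0.997  0.072 -0.001] z [-0.001 -0.    -1.   ] q [0.53 0.08 1.8  0.   1.27 0.46] F [-0.1 -0.   0.5] op 0.601
```

View pics/w2b.png

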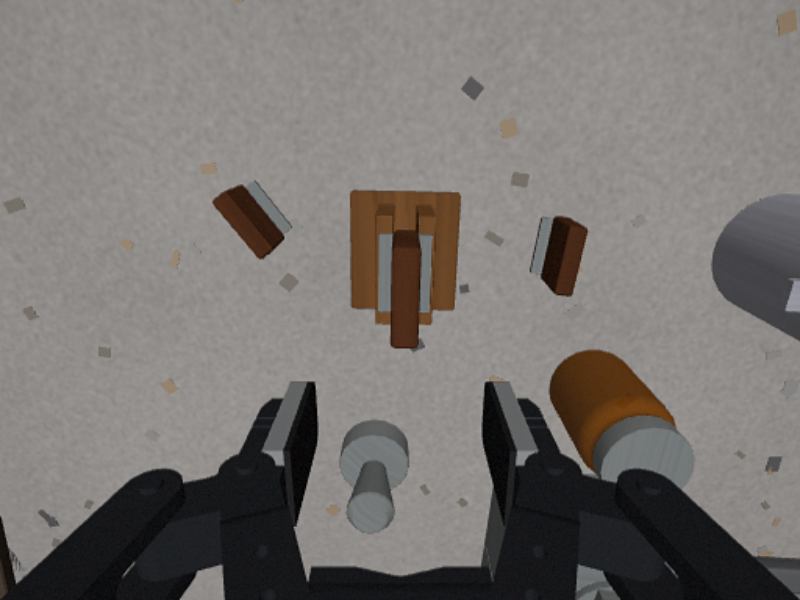

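The key's handle top runs from (406,248) to (405,347); the stand foot spans (351,191)–(461,309). The decoys are clear at both sides.

```bash
python3 - <<'E'
from h import *
c=np.load("w2.npy",allow_pickle=True).item();k=.64
im=cv2.imread("pics/w2.png")
def P(u,v,z): return onz(c,u*k,v*k,z).round(4)
a,b=P(406,248,.116),P(404.5,347,.116)
print(a,b,(a+b)/2,np.linalg.norm(a-b),np.degrees(np.arctan2(*(a-b)[[0,1]])))
print("foot",[P(*p,.01)[:2] for p in((351,191),(461,193),(352,309),(457,309))])
print("collar",[P(*p,.066)[:2] for p in((379,234),(432,234),(379,311),(431,313))])
E
```

```text
[0.4463 0.394  0.116 ] [0.4498 0.3364 0.116 ] [0.44805 0.3652  0.116  ] 0.05770623883082318 -3.4772389736211258
foot [array([0.407 , 0.4072]), array([0.4857, 0.4115]), array([0.4115, 0.3172]), array([0.4924, 0.323 ])]
collar [array([0.4303, 0.3896]), array([0.4633, 0.392 ]), array([0.4333, 0.3382]), array([0.4675, 0.3393])]
```

```bash
python3 -m jog '[[0.4,-11,3,40,0,0,0.015],[0.4,-11,3,80,0,0,0.015],[0.4,-11,3,110,0,0,0.015],[0.4,-11,3,110,0,0,0.015],[0.4,-11,3,110,0,0,0.015]]'|head -3; python3 - <<'E'
from h import *
st()
E
```

```text
time: 6.35
eef_pos: [0.4489, 0.365, 0.1458]
tcp_rot: [0.688, 0.726, -0.0, -0.0]
t 6.35 p [0.4489 0.365  0.1458] x [-0.054  0.999 -0.   ] y [ 0.999  0.054 -0.   ] z [-0. -0. -1.] q [0.51 0.18 1.9  0.   1.07 0.45] F [0.4 0.3 0.9] op 0.602
```

Right on target; go down and grip.

```bash
python3 -m jog '[[0.4,0,0,30,0,0,0],[0.4,0,0,56,0,0,0],[0.4,0,0,56,0,0,0],[1,0,0,56,0,0,0],[1,0,0,56,0,0,0],[1,0,0,56,0,0,0],[1,0,0,56,0,0,0],[1,0,0,56,0,0,0]]' 90;  python3 -m jog '[[1,0,0,-5,0,0,0],[1,0,0,-10,0,0,0],[1,0,0,-10,0,0,0]]'
```

```text
time: 7.15
eef_pos: [0.45, 0.3668, 0.0924]
tcp_rot: [0.687, 0.726, 0.002, 0.001]
contact_force: [-1.6, -1.0, 7.4]
opening: 0.177
finger_force: 88.6
time: 7.45
eef_pos: [0.4486, 0.366, 0.1001]
tcp_rot: [0.687, 0.726, 0.001, 0.0]
contact_force: [0.8, -0.1, -1.8]
opening: 0.175
finger_force: 87.7
```

```bash
python3 -m jog '[[1,0,0,-30,0,0,0],[1,0,0,-65,0,0,0],[1,0,0,-100,0,0,0],[1,0,0,-135,0,0,0],[1,-20,12,-150,0,0,-0.12],[1,-50,30,-150,0,0,-0.26],[1,-85,52,-150,0,0,-0.4],[1,-120,74,-150,0,0,-0.54],[1,-155,95,-150,0,0,-0.68],[1,-190,117,-150,0,0,-0.82],[1,-225,138,-150,0,0,-0.96],[1,-252,155,-150,0,0,-1.1]]'|head -3; python3 - <<'E'
from h import *
st()
E
```

```text
time: 8.65
eef_pos: [0.6176, 0.1205, 0.2486]
tcp_rot: [0.204, 0.979, -0.0, -0.0]
t 8.65 p [0.6176 0.1205 0.2486] x [-0.917  0.4    0.001] y [ 0.4    0.917 -0.001] z [-0.001 -0.    -1.   ] q [ 0.03  0.19  1.69 -0.    1.27 -1.13] F [ 0.9  0.8 -0.6] op 0.175
```

```bash
python3 -m jog '[[1,0,0,10,0,0,-0.15],[1,0,0,25,0,0,-0.3],[1,0,0,45,0,0,-0.303],[1,0,0,45,0,0,-0.303],[1,0,0,45,0,0,-0.303]]'|head -3; python3 - <<'E'
from h import *
st(); c=shot("wrist","w3.png"); s=shot("side","s3.png"); t=shot("top","t3.png")
np.save("w3.npy",{k:c[k] for k in("R","t","fx","fy","cx","cy")},allow_pickle=True)
p=[proj(q,(.6165,.1232,.115)) for q in(c,s,t)]; print(p)
def crop(q,p,w,h,W,H):
    u,v=int(p[0]),int(p[1]);u0=min(max(u-w//2,0),512-w);v0=min(max(v-h//2,0),384-h);print(u0,v0)
    return cv2.resize(q["image"][v0:v0+h,u0:u0+w],(W,H),interpolation=cv2.INTER_CUBIC)
cv2.imwrite("pics/m3.png",np.hstack([crop(c,p[0],160,240,400,600),crop(s,p[1],80,120,400,600)]))
E
```

```text
time: 9.15
eef_pos: [0.6164, 0.1226, 0.2036]
tcp_rot: [0.057, 0.998, -0.0, -0.001]
t 9.15 p [0.6164 0.1226 0.2036] x [-0.994  0.113  0.002] y [ 0.113  0.994 -0.   ] z [-0.002 -0.    -1.   ] q [ 0.04  0.22  1.73 -0.    1.19 -1.42] F [ 0.7 -0.1 -2. ] op 0.177
[array([258.23881168, 202.33269236]), array([264.16575147, 136.54857998]), array([196.47332804, 144.48588726])]
178 82
224 76
```

View pics/m3.png

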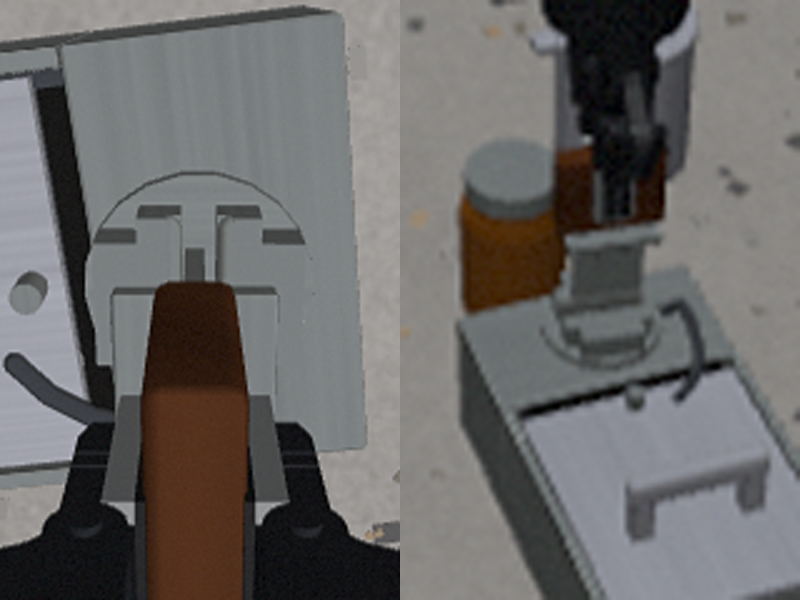

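The wrist view shows the blade's end face at (185–204, 248), with the slot between x=181 and x=217, so the blade is about 1.3 mm short along tool +y. The angle fits. In the side view the lid is shut and the key sits above the lock.

```bash
python3 -m jog '[[1,0,1.3,4,0,0,0],[1,0,1.3,8,0,0,0],[1,0,1.3,12,0,0,0],[1,0,1.3,12,0,0,0]]'; python3 -m jog '[[1,0,0,3,0,0,0],[1,0,0,6,0,0,0],[1,0,0,9,0,0,0],[1,0,0,9,0,0,0]]'
```

```text
time: 9.7
eef_pos: [0.6165, 0.124, 0.1912]
tcp_rot: [0.056, 0.998, -0.0, -0.001]
contact_force: [-0.3, -0.4, -2.3]
opening: 0.176
finger_force: 88.0
time: 10.1
eef_pos: [0.6167, 0.1239, 0.1826]
tcp_rot: [0.057, 0.998, -0.0, -0.001]
contact_force: [-2.0, 0.1, -2.1]
opening: 0.18
finger_force: 88.0
```

```bash
python3 -m jog '[[1,0,0,2,0,0,0],[1,0,0,3,0,0,0],[1,0,0,3,0,0,0]]'; python3 -m jog '[[1,0,0,1,0,0,0],[1,0,0,2,0,0,0],[1,0,0,2,0,0,0]]'
```

```text
time: 10.4
eef_pos: [0.6174, 0.1239, 0.1814]
tcp_rot: [0.056, 0.998, -0.0, 0.0]
contact_force: [-1.6, -0.3, 2.5]
opening: 0.175
finger_force: 88.7
time: 10.7
eef_pos: [0.6176, 0.1239, 0.1813]
tcp_rot: [0.056, 0.998, -0.0, 0.001]
contact_force: [-4.1, -1.7, 9.1]
opening: 0.177
finger_force: 89.6
```

```bash
python3 -m jog '[[1,0,0,-1,0,0,0.1],[1,0,0,-1,0,0,0.2],[1,0,0,-1,0,0,0.3],[1,0,0,-1,0,0,0.4],[1,0,0,-1,0,0,0.5],[1,0,0,-1,0,0,0.6],[1,0,0,-1,0,0,0.7],[1,0,0,-1,0,0,0.8]]' 120; python3 - <<'E'
from h import *
st();print(get_state()["wrist_torque"])
E
```

```text
time: 11.5
eef_pos: [0.6178, 0.123, 0.1814]
tcp_rot: [0.442, 0.897, -0.001, 0.001]
contact_force: [-2.0, -2.2, 6.1]
opening: 0.176
finger_force: 117.1
t 11.5 p [0.6178 0.123  0.1814] x [-0.609  0.793 -0.003] y [ 0.793  0.609 -0.   ] z [ 0.002 -0.002 -1.   ] q [ 0.04  0.25  1.75 -0.    1.15 -0.62] F [-2.  -2.2  6.1] op 0.176
[-0.49298578  0.58358679  0.29287208]
```

```bash
python3 -m jog '[[1,0,0,0,0,0,0.1],[1,0,0,0,0,0,0.2],[1,0,0,0,0,0,0.3],[1,0,0,0,0,0,0.4],[1,0,0,0,0,0,0.5],[1,0,0,0,0,0,0.6],[1,0,0,0,0,0,0.7],[1,0,0,0,0,0,0.78],[1,0,0,0,0,0,0.78]]'; python3 - <<'E'
from h import *
st();print(get_state()["wrist_torque"])
E
```

```text
time: 12.4
eef_pos: [0.6171, 0.1227, 0.1815]
tcp_rot: [0.749, 0.662, -0.001, 0.001]
contact_force: [-3.7, -3.5, 7.2]
opening: 0.174
finger_force: 117.3
t 12.4 p [0.6171 0.1227 0.1815] x [ 0.122  0.992 -0.003] y [ 0.992 -0.122  0.   ] z [-0.    -0.003 -1.   ] q [ 0.04  0.25  1.75 -0.    1.15  0.16] F [-3.7 -3.5  7.2] op 0.174
[-0.73001486  0.9072044   0.03775064]
```

```bash
python3 -m jog '[[1,0,0,0,0,0,0.04],[1,0,0,0,0,0,0.08],[1,0,0,0,0,0,0.08]]' >/dev/null; python3 - <<'E'
from h import *
st();print(get_state()["wrist_torque"])
c=shot("wrist","w4.png")
p=proj(c,(.6165,.1232,.115)); u0,v0=int(p[0])-110,max(int(p[1])-120,0); print(u0,v0)
s=shot("side","s4.png");q=proj(s,(.6165,.1232,.1)); a,b=int(q[0]),int(q[1])
cv2.imwrite("pics/m4.png",np.hstack([cv2.resize(c["image"][v0:v0+240,u0:u0+220],(500,545)),cv2.resize(s["image"][b-45:b+64,a-30:a+30],(300,545),interpolation=cv2.INTER_CUBIC)]))
E
```

```text
t 12.7 p [0.6169 0.1227 0.1814] x [ 0.193  0.981 -0.005] y [ 0.981 -0.193  0.   ] z [-0.001 -0.005 -1.   ] q [ 0.04  0.24  1.75 -0.01  1.15  0.23] F [-4.4 -3.8  8.2] op 0.17
[-0.65477181  0.97782043  1.61376261]
144 91
```

View pics/m4.png

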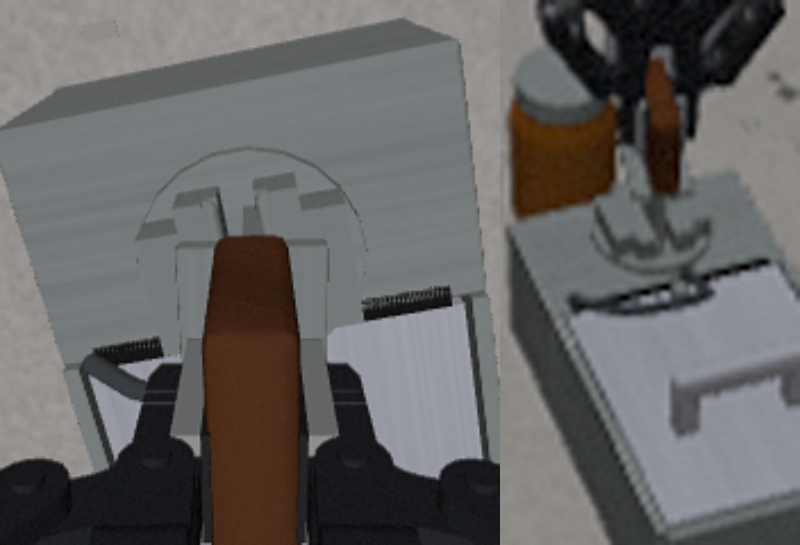

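The side view shows the claw over the lid's pin and the lid fully in. The torque rose to 1.6 N m, so the lock is at its stop. I'll centre the blade in its play and lift it out.

```bash
python3 -m jog '[[1,0,0,0,0,0,-0.09],[1,0,0,-1,0,0,-0.18],[1,0,0,-3,0,0,-0.18],[1,0,0,-8,0,0,-0.18],[1,0,0,-15,0,0,-0.18],[1,0,0,-30,0,0,-0.18],[1,0,0,-55,0,0,-0.18],[1,0,0,-76,0,0,-0.18],[1,0,0,-76,0,0,-0.18]]' 100; python3 - <<'E'
from h import *
st();print(get_state()["wrist_torque"])
E
```

```text
time: 13.7
eef_pos: [0.6193, 0.1241, 0.2611]
tcp_rot: [0.715, 0.699, 0.004, 0.003]
contact_force: [0.5, 0.1, -1.1]
opening: 0.174
finger_force: 116.2
t 13.7 p [0.6193 0.1241 0.2611] x [0.023 1.    0.001] y [ 1.    -0.023  0.009] z [ 0.01  0.   -1.  ] q [0.04 0.18 1.68 0.   1.28 0.06] F [ 0.5  0.1 -1.1] op 0.174
[0.04010445 0.01526256 0.00299787]
```

```bash
python3 -m jog '[[1,20,-15,0,0,0,0],[1,50,-37,0,0,0,-0.02],[1,85,-63,0,0,0,-0.04],[1,120,-89,0,0,0,-0.077],[1,155,-115,0,0,0,-0.077],[1,190,-140,0,0,0,-0.077],[1,220,-163,20,0,0,-0.077],[1,238,-176,50,0,0,-0.077],[1,238,-176,90,0,0,-0.077],[1,238,-176,95,0,0,-0.077],[1,238,-176,95,0,0,-0.077]]'|head -3; python3 - <<'E'
from h import *
st(); c=shot("wrist","w5.png"); t=shot("top","t5.png")
p=proj(c,(.4485,.365,.07)); u0,v0=max(int(p[0])-100,0),max(int(p[1])-120,0); print(p,u0,v0)
np.save("w5.npy",{k:c[k] for k in("R","t","fx","fy","cx","cy")},allow_pickle=True)
cv2.imwrite("pics/m5.png",cv2.resize(c["image"][v0:v0+200,u0:u0+200],(600,600),interpolation=cv2.INTER_CUBIC))
E
```

```text
time: 14.8
eef_pos: [0.4454, 0.3651, 0.1587]
tcp_rot: [0.688, 0.726, -0.002, -0.001]
t 14.8 p [0.4454 0.3651 0.1587] x [-0.054  0.999 -0.002] y [ 0.999  0.054 -0.004] z [-0.004 -0.002 -1.   ] q [ 0.51  0.16  1.89 -0.    1.09  0.46] F [ 0.6 -0.9 -2.3] op 0.172
[260.82041314 200.36600232] 160 80
```

View pics/m5.png

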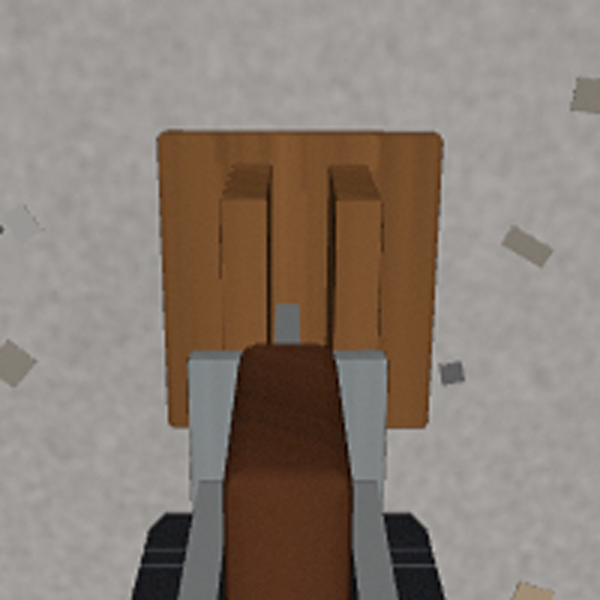

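The blade's end (276–300, centre 288) sits 12 px left of the middle of the gap (272–330), so I need about +3.2 mm along tool y.

```bash
python3 -m jog '[[1,1,3.2,0,0,0,0],[1,1,3.2,15,0,0,0],[1,1,3.2,30,0,0,0],[1,1,3.2,45,0,0,0],[1,1,3.2,58,0,0,0],[1,1,3.2,63,0,0,0],[1,1,3.2,65,0,0,0],[1,1,3.2,65,0,0,0]]'
```

```text
time: 15.7
eef_pos: [0.4496, 0.367, 0.0951]
tcp_rot: [0.688, 0.726, -0.0, -0.0]
contact_force: [-0.4, -0.4, -2.0]
opening: 0.172
finger_force: 115.9
```

```bash
python3 -m jog '[[1,0,0,2,0,0,0],[1,0,0,3,0,0,0],[1,0,0,3,0,0,0]]'; python3 -m jog '[[0.45,0,0,0,0,0,0],[0.45,0,0,0,0,0,0],[0.45,0,0,0,0,0,0],[0.45,0,0,0,0,0,0],[0.45,0,0,-20,0,0,0],[0.45,0,0,-50,0,0,0],[0.45,0,0,-95,0,0,0],[0.45,0,0,-140,0,0,0],[0.45,0,0,-165,0,0,0],[0.45,0,0,-165,0,0,0]]'; python3 - <<'E'
from h import *
st(); c=shot("wrist","w6.png"); s=shot("side","s6.png")
q=proj(s,(.4485,.365,.06));a,b=map(int,q); r=proj(s,(.6165,.08,.1));e,f=map(int,r)
p=proj(c,(.4485,.365,.07));u,v=map(int,p);print(p)
g=lambda i,w,h:cv2.resize(i,(w,h),interpolation=cv2.INTER_CUBIC)
print(c["image"].shape,u-60,v-90)
cv2.imwrite("pics/m6.png",np.hstack([g(c["image"][max(v-90,0):max(v-90,0)+180,u-60:u+60],400,600),np.vstack([g(s["image"][b-37:b+38,a-50:a+50],400,300),g(s["image"][f-37:f+38,e-50:e+50],400,300)])]))
E
```

```text
time: 16.0
eef_pos: [0.4497, 0.3671, 0.0927]
tcp_rot: [0.688, 0.726, 0.0, 0.0]
contact_force: [-0.1, -0.1, -1.6]
opening: 0.171
finger_force: 115.9
time: 17.0
eef_pos: [0.4518, 0.3683, 0.2635]
tcp_rot: [0.687, 0.726, 0.005, 0.002]
contact_force: [0.8, 1.4, -0.1]
opening: 0.551
finger_force: 0.0
t 17.0 p [0.4518 0.3683 0.2635] x [-0.055  0.998  0.005] y [0.998 0.055 0.01 ] z [ 0.01   0.005 -1.   ] q [ 0.51  0.07  1.8  -0.    1.27  0.46] F [ 0.8  1.4 -0.1] op 0.551
[250.5349477  166.90236018]
(384, 512, 3) 190 76
```

View pics/m6.png

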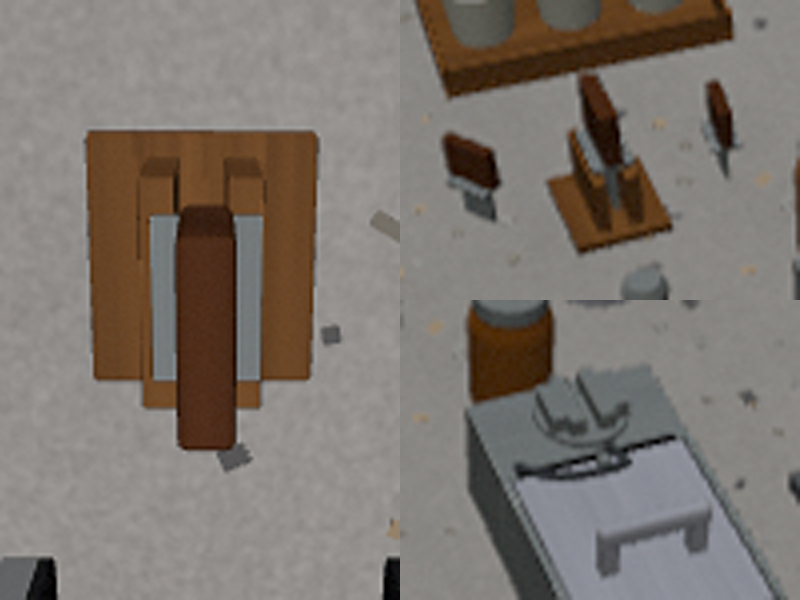

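The key hangs upright with its collar across both plates. The lock's slot is in line with the lid, the claw holds the pin, and nothing nearby has moved.

```bash
python3 -c "
from plant import workorder; print(workorder.sign_off())"
```

```text
the job is handed in; nothing more can be done
None
```

The bin is locked with its lid drawn tight and the key is hanging back in its stand, released; the job was handed in at about 17 s of the 58 s allowed, with no verdict returned.

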